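Snap the lid of the dumpling box shut, side by side

ROBOT

A 6-joint arm with a two-finger parallel gripper is mounted at the origin on the work surface. World frame = base frame: x ahead of the robot, y to its left, z up, the work surface at z = 0. Lengths are in mm, angles in degrees, forces in N, time in s.
With the tool pointing down it reaches from about 300 to 750 mm from the base axis. Payload 8.5 kg.
Tool frame: the origin (TCP) lies at the very end of the fingers, on their centre line; the grasp point (between the pads) lies 19 mm behind it (r.pinch_z is the distance from the TCP to the grasp point, in mm); z points along the fingers, y is the direction in which the jaws open and shut (so a half turn about z gives the same grasp; the last joint's range is limited). The gripper opens to 88 mm and grips with 3 to 60 N. Pads are 18 mm wide; open, the fingers measure 123 mm over their backs; the gripper's body (75 mm by 187 mm) begins 45 mm behind the grasp point.
Start: joints at [-83.669, 21.807, 74.336, -0, 83.858, -12.336], TCP at [176.031, -521.051, 238.748] pointing down, gripper open.
Joint ranges: [-178.18, 178.18], [-50.72, 133.34], [12.68, 142.11], [-81.47, 261.47], [9.98, 163.14], [-165.26, 165.26]. Speed limits (degrees/s): [136.94, 136.94, 180, 180, 180, 180].

INTERFACE

Orientations are given as a 3x3 rotation matrix whose columns are the frame's x, y, z axes.
In Python, from cell import monitor, imaging, r gives the robot as it stands.
- The arm moves only by the tool drive_tool, never from a script. Its argument "moves" is a list that holds one entry, the list of rows, each a list of 4 numbers: the shift along the world's x, y, z in units of 40 mm (1.0 is 40 mm), then the turn about the world's z in units of 5 degrees (1.0 is 5 degrees). A call has 1 to 10 rows; each row shifts and turns the commanded pose from where the row before left it; what a row does not reach is not made up. A row lasts 1/12 s, in which the tool goes at most 41.7 mm and 7.16 degrees, less where a joint would pass 70% of its speed; a pose out of reach is approached as far as the arm can. A call is refused whole if a number of a shift passes 1 or a number of a turn 1, either way. A call with a gripper value outside its range is refused whole. "grip" is the opening, from -1 (shut) to 1 (fully open), so that 0 is half open, set as the call begins (left out, the last holds). The fingers move at their own pace and stop on an object; "force" is the grip in N (left out, the last holds). Time passes only in rows, so rows that do not move let the fingers close. It gives the time, the measured TCP pose, the force and the opening at its end, in the units of the state.
- monitor.observe(): the state, without advancing time (a new reading comes with each control period).
- imaging.read_camera(name): name is "scene" or "top" or "wrist"; returns a dict with "image" (400x640x3 uint8, red, green, blue), "mtx" (3x3 intrinsics, pixels), "origin" and "rotation" of the camera in the world; the wrist camera has in their place "hand_eye" (4x4, takes a point from camera to tool coordinates, whose origin is the TCP and whose axes are the flange's). Camera axes: x right, y down, z forward; pixel columns grow to the right and rows downward; lengths in mm; the calibration is good to about 2 mm. A picture is of the moment at which its call begins: read the wrist's pose just before it. There is no depth.
- r.sign_off(): hands the job in, once; it reports no verdict.
The state is a dict: "clock": time; "qpos": joint angles; "joint_velocities": joint speeds; "effort": joint torques, N m; "position": TCP position; "ee_rot": TCP orientation; "force": force on the tool from outside, world axes, zero at the start; "wrist_torque": the same for the moment, N m; "finger_gap": opening from 0.0 (shut) to 1.0 (fully open).
Only numpy, scipy, OpenCV 4.12 (cv2) and the standard library are available. Lean on these libraries where they do the work, as an engineer would, in place of code of your own. Each camera call takes 0.05 s, during which the arm holds its last target.

TASK

The blue lid lies on the glass food box but all four sides of its rim still stand up. With closed fingertips press the sides down one at a time until each clicks shut: begin with the side that has the yellow tab and go round clockwise as seen from above. Do not grasp, lift or shove the box (keep it where it stands), and leave everything else on the ledge undisturbed.

Things in the scene. Friction and masses are not known exactly. Their poses are not given: they have to be found in the camera images.
- food_box: loose glass food box, 0.6 to 1.2 kg, with a blue lid, 170 x 120 mm over the lid (base 160 x 110 mm), standing on the ledge; origin at the centre of its underside, z up, x along its length towards the yellow-tab side. The lid's fixed middle panel (132 x 82 mm) is 70 mm above the ledge; four small fixed corner posts 73 mm. Seen from outside, a red seal shows about 7 mm high below any side that is still up; a shut side hides it.
- side_1_top (a point): centre of the top face of rim section 1 of 4 in pressing order: the short side with the yellow tab (at the box's +x end); the tab, 40 mm wide, juts 23 mm outwards from the bar's outer face, its top 7.5 mm below the side's top; light blue bar, top face 18 x 76 mm (box x by y), 82 mm above the ledge when fully up and 74 mm when clicked shut; the point moves with the bar, axes as the box's.
- side_2_top (a point): centre of the top face of rim section 2 of 4 in pressing order: the long side next clockwise (box -y); light blue bar, top face 126 x 18 mm (box x by y), 82 mm above the ledge when fully up and 74 mm when clicked shut; the point moves with the bar, axes as the box's.
- side_3_top (a point): centre of the top face of rim section 3 of 4 in pressing order: the short side opposite the tab (box -x); light blue bar, top face 18 x 76 mm (box x by y), 82 mm above the ledge when fully up and 74 mm when clicked shut; the point moves with the bar, axes as the box's.
- side_4_top (a point): centre of the top face of rim section 4 of 4 in pressing order: the long side last in the clockwise round (box +y); light blue bar, top face 126 x 18 mm (box x by y), 82 mm above the ledge when fully up and 74 mm when clicked shut; the point moves with the bar, axes as the box's.
- side_1 (a joint): how far rim section 1 is pressed down (m): 0 fully up, 0.008 at the bottom stop; over 0.006 the catch counts as clicked shut. It starts up (0 to 0.002), yields under about 7 N all the way, and stays where it is left.
- side_2 (a joint): how far rim section 2 is pressed down (m): 0 fully up, 0.008 at the bottom stop; over 0.006 the catch counts as clicked shut. It starts up (0 to 0.002), yields under about 7 N all the way, and stays where it is left.
- side_3 (a joint): how far rim section 3 is pressed down (m): 0 fully up, 0.008 at the bottom stop; over 0.006 the catch counts as clicked shut. It starts up (0 to 0.002), yields under about 7 N all the way, and stays where it is left.
- side_4 (a joint): how far rim section 4 is pressed down (m): 0 fully up, 0.008 at the bottom stop; over 0.006 the catch counts as clicked shut. It starts up (0 to 0.002), yields under about 7 N all the way, and stays where it is left.
- tray: black plastic tray, 280 x 210 x 22 mm; bystander, loose, origin at the centre of its underside.
- whisk: steel whisk lying in the tray, 270 mm long, up to 60 mm high; bystander, loose, origin at the centre of its underside.
- jug: glass measuring jug, 90 mm across, 115 mm high, handle to 75 mm from its axis at its +y; bystander, loose, origin at the centre of its underside.
- mug: blue mug, 80 mm across, 88 mm high, handle at its +y; bystander, loose, origin at the centre of its underside.
- steamer: two-tier round bamboo steamer with lid, 202 mm across, 146 mm high; bystander, loose, origin at the centre of its underside.
- sauce_jar: amber sauce jar, 60 mm across, 100 mm high; bystander, loose, origin at the centre of its underside.
- egg_timer: white dome-shaped egg timer, 60 mm across, 50 mm high; bystander, loose, origin at the centre of its underside.

How it is judged:
By the outcome, as a careful person would: the job done as asked, in the order asked, and still so for the second after the job is handed in, with the robot touching nothing.
It also fails if it takes over 48 s, if anything falls off the work surface, if the arm or the gripper's body presses on something with over 40 N, if the wrist force passes 120 N, or if a joint passes its speed limit or range.

## Working session

There is one attempt and no reset: what is moved stays moved. The work goes in short steps, Python scripts to look and compute and a tool call to move; the robot and the scene stay as the last step left them, time stands still between calls to the robot, and variables do not carry over. Pictures are saved under pics/ and viewed, and the job is handed in when it is done.

Besides the shell and the picture viewer there is one more tool, called after "Request:" as name(argument=value, ...) on one line, values as JSON. drive_tool: Moves the arm, as the interface text tells. Its arguments: {"type":"object","properties":{"moves":{"type":"array","items":{"type":"array","items":{"type":"array","items":{"type":"number"}}}},"grip":{"type":"number"},"force":{"type":"number"}},"required":["moves"]}

```bash
mkdir -p pics
cat > h.py <<'E'
import numpy as np, cv2
from cell import monitor, imaging, r
def snap(n,f):
    d=imaging.read_camera(n); cv2.imwrite('pics/'+f+'.png',d['image'][:,:,::-1]); np.savez('pics/'+f+'.npz',**{k:np.array(v) for k,v in d.items()}); return d
def ray(d,uv,z):
    K=np.array(d['mtx']);R=np.array(d['rotation']);o=np.array(d['origin']).ravel()
    v=R@np.linalg.inv(K)@np.array([uv[0],uv[1],1.]); return o+v*(z-o[2])/v[2]
def proj(d,p):
    K=np.array(d['mtx']);R=np.array(d['rotation']);o=np.array(d['origin']).ravel()
    c=K@(R.T@(np.array(p)-o)); return c[:2]/c[2]
E
python3 - <<'E'
from h import *
s=monitor.observe(); print(s['clock'],s['position'],s['force'],s['finger_gap'])
print(s['ee_rot'])
for n in('scene','top'):
    d=snap(n,n+'0'); print(d['mtx'],d['origin'],d['rotation'])
E
```

```text
0.0 [ 176.00109072 -520.79969502  238.15194871] [ 0.59612958  0.52292133 -0.27889995] 1.0022323238169384
[[ 9.47397959e-01  3.20057938e-01 -1.55478490e-04]
 [ 3.20057836e-01 -9.47396979e-01  1.39510585e-03]
 [ 2.99214849e-04 -1.37148254e-03 -9.99999015e-01]]
[[363.47672533   0.         315.43817175]
 [  0.         363.47672533 203.28213934]
 [  0.           0.           1.        ]] [996.12424781 235.24026951 940.4097855 ] [[-4.43414527e-01  7.71945512e-01 -4.55503770e-01]
 [ 8.96316298e-01  3.81429276e-01 -2.26116788e-01]
 [-8.07366407e-04 -5.08538921e-01 -8.61038625e-01]]
[[414.04628593   0.         312.47684621]
 [  0.         414.04628593 192.59128601]
 [  0.           0.           1.        ]] [ 284.01438432    9.4116828  1519.40577975] [[ 8.29381738e-04 -9.84844014e-01  1.73440421e-01]
 [-9.99985379e-01  1.10009674e-04  5.40653657e-03]
 [-5.34367531e-03 -1.73442369e-01 -9.84829523e-01]]
```

View pics/scene0.png

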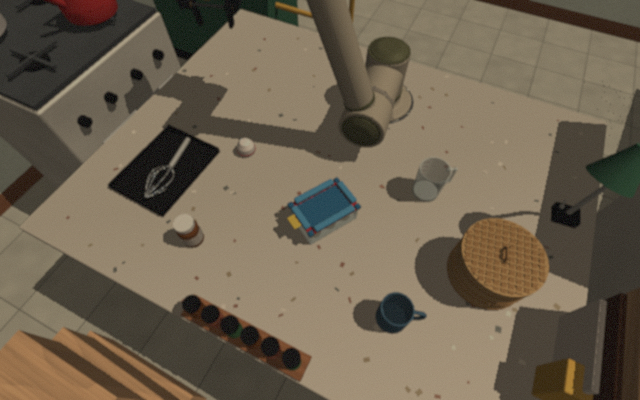

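View pics/top0.png

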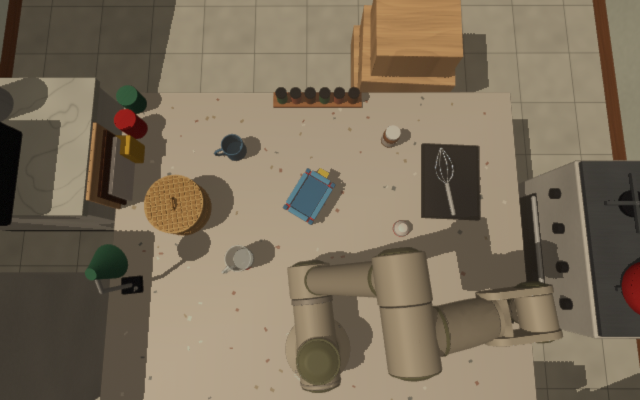

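The scene view shows the box at about (325,208), with the tab at (295,221). In the top view the box is at about (312,195) and the tab at (324,173). I'll zoom in and measure by colour mask.

Run:
```python
from h import *
ims=[]
for n,(x0,y0) in (('top0',(270,155)),('scene0',(275,165))):
    d=dict(np.load(f'pics/{n}.npz')); im=d['image']; hsv=cv2.cvtColor(im,cv2.COLOR_RGB2HSV)
    c=im[y0:y0+85,x0:x0+95]; ims.append(cv2.resize(c[:,:,::-1],None,fx=4,fy=4,interpolation=cv2.INTER_CUBIC))
    roi=np.zeros(im.shape[:2],np.uint8); roi[y0:y0+85,x0:x0+95]=1
    b=cv2.inRange(hsv,(92,90,50),(118,255,255))*roi; y=cv2.inRange(hsv,(18,130,90),(32,255,255))*roi
    cs=max(cv2.findContours(b,0,2)[0],key=cv2.contourArea)
    (cx,cy),wh,a=cv2.minAreaRect(cs); print(n,(cx,cy),wh,a,cv2.contourArea(cs))
    P=[ray(d,q,80)[:2] for q in cv2.boxPoints(cv2.minAreaRect(cs))]
    # contour on plane 80
    W=np.array([ray(d,q[0],80)[:2] for q in cs],np.float32); print('world rect',cv2.minAreaRect(W))
    m=cv2.moments(y,True); t=(m['m10']/m['m00'],m['m01']/m['m00']); print('tab',t,m['m00'],ray(d,t,73)[:2])
cv2.imwrite('pics/z0.png',np.hstack(ims))
```

```text
top0 (310.5932312011719, 197.05438232421875) (26.417234420776367, 34.767093658447266) 30.256441116333008 793.5
world rect ((521.9752197265625, 23.961238861083984), (93.50932312011719, 123.68964385986328), 59.204856872558594)
tab (322.9830508474576, 172.54237288135593) 59.0 [611.56181106 -20.17042448]
scene0 (323.46923828125, 205.44615173339844) (37.45848846435547, 60.40491485595703) 60.2551155090332 1595.5
world rect ((535.37841796875, 33.01866149902344), (111.27564239501953, 165.63824462890625), 58.698829650878906)
tab (293.64406779661016, 221.27966101694915) 118.0 [613.70167546 -20.20835248]
```

View pics/z0.png

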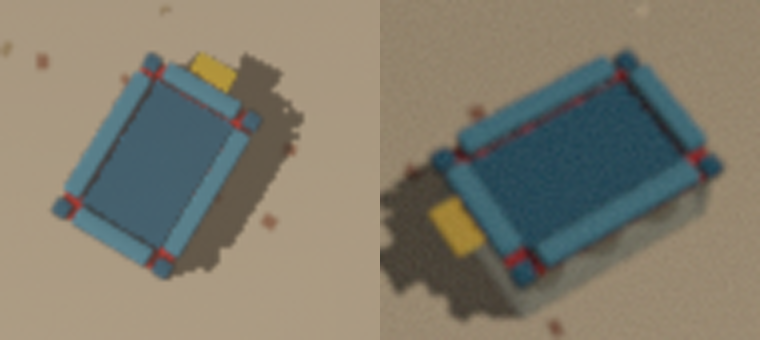

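The scene-view lid rectangle measures 111 x 166 mm, close to the expected 120 x 170, with its centre near (533,31). Box x points at about -32°. The tab lies 95 mm from the centre, where 96.5 is expected. I'll close the fingers and fly over the box, then refine with the wrist camera.

Request:
drive_tool(moves=[[[0.5, 0.77, 0, -0.57], [0.5, 0.77, 0, -0.57], [0.5, 0.77, 0, -0.57], [0.5, 0.77, 0, -0.57], [0.5, 0.77, 0, -0.57], [0.5, 0.77, 0, -0.57], [0.5, 0.77, 0, -0.57], [0.5, 0.77, 0, -0.57], [0.5, 0.77, 0, -0.57]]], grip=-1, force=20)

```text
clock: 0.85
position: [356.5, -242.1, 238.6]
ee_rot: [[0.992, -0.124, -0.0], [-0.124, -0.992, 0.0], [-0.0, -0.0, -1.0]]
force: [0.7, -1.2, -1.1]
finger_gap: 0.341
```

Request:
drive_tool(moves=[[[0.5, 0.77, 0, -0.57], [0.5, 0.77, 0, -0.57], [0.5, 0.77, 0, -0.57], [0.5, 0.77, 0, -0.57], [0.5, 0.77, 0, -0.57], [0.5, 0.77, 0, -0.57], [0.5, 0.77, 0, -0.57], [0.5, 0.77, 0, -0.57], [0, 0, 0, 0], [0, 0, 0, 0]]])

```text
clock: 1.68
position: [516.2, 3.8, 238.1]
ee_rot: [[0.87, -0.494, -0.001], [-0.494, -0.87, 0.0], [-0.001, 0.0, -1.0]]
force: [-0.8, -0.4, -0.6]
finger_gap: 0.005
```

Run:
```python
from h import *
s=monitor.observe(); print(s['clock'],s['position'],s['force'],s['finger_gap'])
R=s['ee_rot'];print(R)
d=snap('wrist','w1'); print(d['mtx'],d['hand_eye'])
np.savez('pics/w1s.npz',p=s['position'],R=R)
```

```text
1.6833 [516.23943394   3.84755552 238.1212597 ] [-0.7647859  -0.37667694 -0.63471139] 0.004977391987600308
[[ 8.69586591e-01 -4.93779132e-01 -1.15333821e-03]
 [-4.93779374e-01 -8.69587214e-01  8.44320766e-05]
 [-1.04461896e-03  4.96073619e-04 -9.99999331e-01]]
[[329.27278118   0.         323.56527986]
 [  0.         329.27278118 200.81827867]
 [  0.           0.           1.        ]] [[ 6.38915781e-04 -9.51483745e-01 -3.07698351e-01  8.03218826e+01]
 [ 9.99999795e-01  6.21357583e-04  1.55034988e-04  4.15488634e-01]
 [ 4.36774327e-05 -3.07698387e-01  9.51483947e-01 -1.45737524e+02]
 [ 0.00000000e+00  0.00000000e+00  0.00000000e+00  1.00000000e+00]]
```

View pics/w1.png

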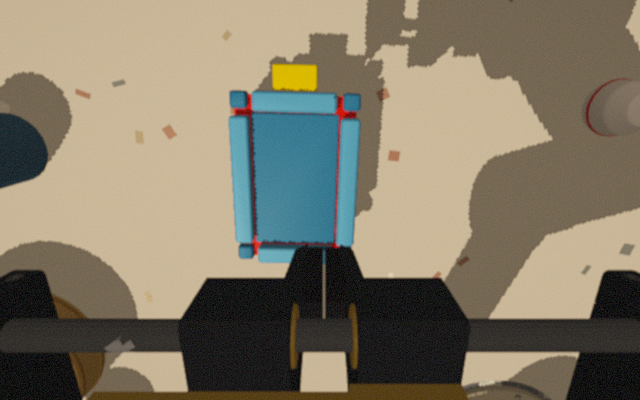

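The wrist view shows the tab at (295,77), the side 1 bar at (294,102), side 2 on the right at (348,180), and side 4 on the left at (241,180). Side 3 is partly hidden behind the fingers. Next I'll segment the bars.

```bash
cat >> h.py <<'E'
def wcam(f):
    d=dict(np.load(f'pics/{f}.npz')); s=np.load(f'pics/{f}s.npz'); H=d['hand_eye']
    d['rotation']=s['R']@H[:3,:3]; d['origin']=s['p']+s['R']@H[:3,3]; return d
def bars(d):
    im=d['image']; hsv=cv2.cvtColor(im,cv2.COLOR_RGB2HSV)
    roi=np.zeros(im.shape[:2],np.uint8); roi[60:270,200:400]=1
    b=cv2.inRange(hsv,(85,80,170),(112,255,255))*roi
    y=cv2.inRange(hsv,(22,150,150),(35,255,255))*roi
    for nm,m,z in(('bar',b,81),('tab',y,73.5)):
        for c in cv2.findContours(m,0,2)[0]:
            if cv2.contourArea(c)<150: continue
            W=np.array([ray(d,q[0]+.0,z)[:2] for q in c],np.float32)
            q=cv2.minAreaRect(c); print(nm,np.round(q[0]),cv2.contourArea(c),'world',[np.round(t,1) for t in cv2.minAreaRect(W)])
    return b
E
python3 - <<'E'
from h import *
d=wcam('w1'); im=d['image']; hsv=cv2.cvtColor(im,cv2.COLOR_RGB2HSV)
for u,v in((294,102),(348,180),(241,180),(295,180),(350,102)): print(hsv[v,u])
b=bars(d)
cv2.imwrite('pics/b1.png',np.hstack([cv2.resize(x[60:270,200:400],None,fx=2,fy=2,interpolation=cv2.INTER_CUBIC) for x in (cv2.cvtColor(b,8),im[:,:,::-1])]))
E
```

```text
[ 96 126 174]
[ 96 121 179]
[ 96 113 183]
[ 97 148 152]
[ 98 151 147]
bar [276. 256.] 333.0 world [array([473.6,  83.9]), array([34.1, 12.5]), np.float64(60.4)]
bar [346. 183.] 1645.0 world [array([502.1, -13.9]), array([ 14.2, 120.5]), np.float64(58.9)]
bar [240. 180.] 1635.5 world [array([554.7,  72.7]), array([ 13.9, 119.8]), np.float64(59.0)]
bar [293. 102.] 1225.0 world [array([592.8,  -9.6]), array([71.6, 14. ]), np.float64(59.1)]
tab [294.  77.] 1100.0 world [array([611.2, -20.4]), array([39.3, 21.5]), np.float64(60.4)]
```

View pics/b1.png

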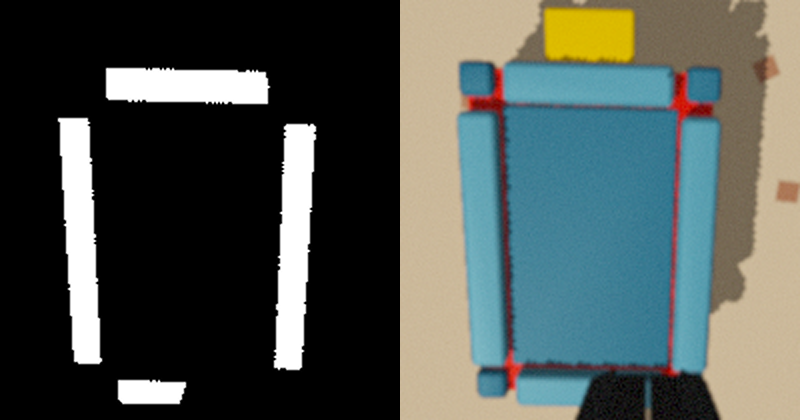

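The fits agree with the given sizes. The long bars are 101.3 mm apart (102 expected), and side 1 is 75.3 mm from the centre (76 expected). The centre is (528.3,29.3) and the yaw about -31.1°. Next I'll move above side 1.

Request:
drive_tool(moves=[[[0.47, -0.08, -0.8, -0.1], [0.47, -0.08, -0.8, -0.1], [0.47, -0.08, -0.8, -0.1], [0.48, -0.07, -0.8, 0], [0, 0, -0.35, 0], [0, 0, 0, 0], [0, 0, 0, 0]]])

```text
clock: 2.32
position: [591.0, -11.0, 96.8]
ee_rot: [[0.854, -0.52, -0.001], [-0.52, -0.854, 0.0], [-0.001, 0.001, -1.0]]
force: [0.3, -0.6, 0.7]
finger_gap: 0.005
```

Run:
```python
from h import *
s=monitor.observe(); print(s['clock'],s['position'],s['force'])
p=s['position']; C=np.array([528.3,29.3]); ex=np.array([.856,-.5165]); ey=np.array([.5165,.856])
v=p[:2]-C; print('box xy',v@ex,v@ey)
np.savez('pics/w2s.npz',p=p,R=s['ee_rot']); snap('wrist','w2')
```

```text
2.3167 [591.01201045 -11.01727445  96.75111657] [ 0.26748032 -0.56827957  0.69372371]
box xy 74.5053531965311 -2.1208335277886903
```

View pics/w2.png

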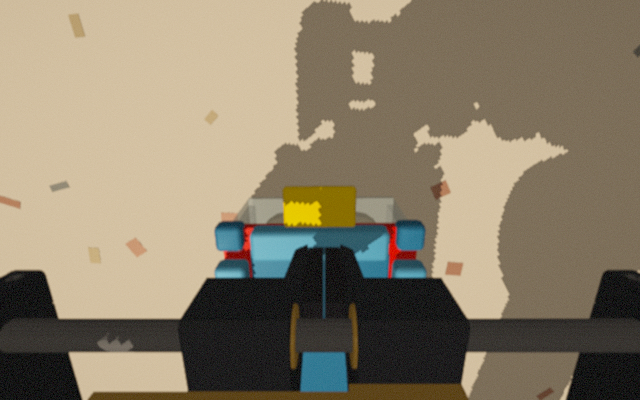

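The fingertip is over the side 1 bar and centred on it, at about (323,250) in the image. I'll press in stages.

Request:
drive_tool(moves=[[[0, 0, -0.2, 0], [0, 0, -0.15, 0], [0, 0, -0.05, 0], [0, 0, -0.05, 0], [0, 0, -0.05, 0], [0, 0, 0, 0]]])

```text
clock: 2.87
position: [591.4, -10.0, 77.3]
ee_rot: [[0.855, -0.519, 0.0], [-0.519, -0.855, -0.001], [0.001, 0.0, -1.0]]
force: [-2.7, -1.8, 3.0]
finger_gap: 0.004
```

Request:
drive_tool(moves=[[[0, 0, -0.04, 0], [0, 0, -0.04, 0], [0, 0, -0.02, 0], [0, 0, 0, 0]]])

```text
clock: 3.2
position: [591.5, -10.0, 74.3]
ee_rot: [[0.855, -0.519, 0.001], [-0.519, -0.855, -0.001], [0.001, 0.0, -1.0]]
force: [-5.3, 0.2, 11.1]
finger_gap: 0.003
```

Request:
drive_tool(moves=[[[0, 0, -0.03, 0], [0, 0, 0, 0]]])

```text
clock: 3.37
position: [591.6, -10.0, 74.3]
ee_rot: [[0.855, -0.519, 0.002], [-0.519, -0.855, -0.001], [0.002, 0.0, -1.0]]
force: [-8.7, -0.4, 20.3]
finger_gap: 0.003
```

Side 1 stops at z = 74.3 with the force rising to 20 N, so it's at its bottom stop. I'll lift, turn 90° and go to side 2.

Request:
drive_tool(moves=[[[0, 0, 0.6, 0], [0, 0, 0.4, 1], [-0.2, 0, 0, 1], [-0.3, 0, 0, 1], [-0.3, 0, 0, 1], [-0.3, 0, 0, 1], [-0.3, 0, 0, 1], [-0.3, 0, 0, 1], [-0.3, -0.06, 0, 1], [-0.2, 0, 0, 1]]])

```text
clock: 4.2
position: [502.6, -12.2, 111.7]
ee_rot: [[0.97, 0.241, -0.0], [0.241, -0.97, -0.0], [-0.0, 0.0, -1.0]]
force: [0.4, 0.1, 0.1]
finger_gap: 0.007
```

Request:
drive_tool(moves=[[[0, 0, 0, 1], [0, 0, 0, 1], [0, 0, 0, 1], [0, 0, 0, 1], [0, 0, 0, 1], [0, 0, 0, 1], [0, 0, 0, 1], [0, 0, 0, 1], [0, 0, 0, 1], [0, 0, 0, 0]]])

```text
clock: 5.03
position: [503.6, -12.2, 111.7]
ee_rot: [[0.516, 0.856, 0.0], [0.856, -0.516, -0.0], [0.0, 0.0, -1.0]]
force: [-0.3, 0.5, -0.2]
finger_gap: 0.008
```

Run:
```python
from h import *
s=monitor.observe(); print(s['clock'],s['position'],s['force'],s['qpos'])
p=s['position']; C=np.array([528.3,29.3]); ex=np.array([.856,-.5165]); ey=np.array([.5165,.856])
v=p[:2]-C; print('box xy',v@ex,v@ey)
np.savez('pics/w3s.npz',p=p,R=s['ee_rot']); snap('wrist','w3')
d=snap('top','top3'); e=snap('scene','scene3')
cv2.imwrite('pics/z3.png',np.hstack([cv2.resize(d['image'][155:240,270:365,::-1],None,fx=4,fy=4),cv2.resize(e['image'][165:250,275:370,::-1],None,fx=4,fy=4)]))
```

```text
5.0333 [503.58818683 -12.16787161 111.6910434 ] [-0.34388927  0.49395809 -0.20608651] [-1.48744677e+01  2.50704441e+01  9.27542828e+01  3.11628263e-03
  6.21553536e+01  1.62217042e+01]
box xy 0.26484361508668997 -48.26014959449286
```

View pics/w3.png

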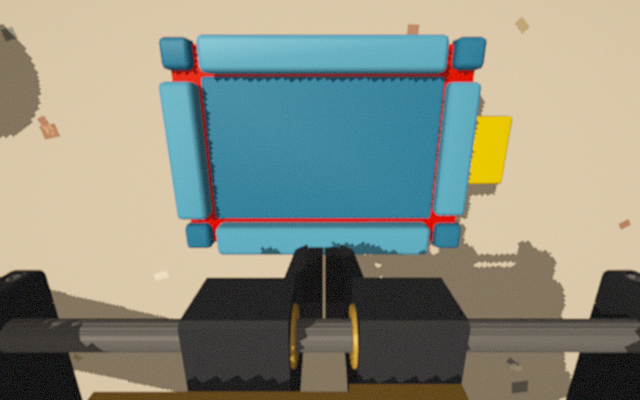

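View pics/z3.png

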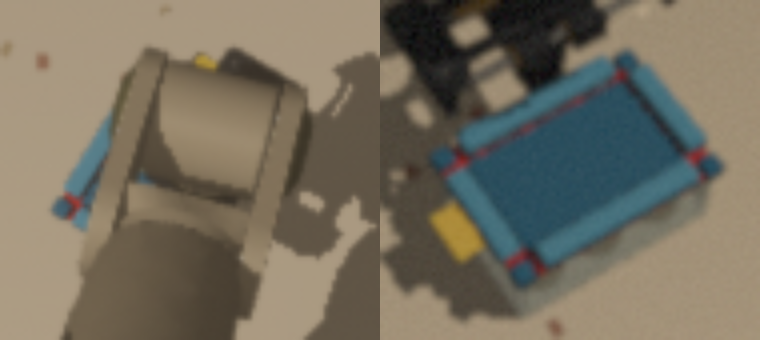

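In the scene view the corner posts are at the same pixels as before ((522,270), (443,160) and (712,163) in the zoom), so the box hasn't moved. The tab side is lower. The finger is over side 2 at box (0,-48), so I'll press.

Request:
drive_tool(moves=[[[0, 0, -0.4, 0], [0, 0, -0.3, 0], [0, 0, -0.06, 0], [0, 0, -0.05, 0], [0, 0, -0.05, 0], [0, 0, -0.04, 0], [0, 0, -0.03, 0], [0, 0, 0, 0]]])

```text
clock: 5.85
position: [503.5, -12.2, 75.0]
ee_rot: [[0.52, 0.854, -0.0], [0.854, -0.52, -0.0], [-0.0, -0.0, -1.0]]
force: [-1.8, -0.7, 4.1]
finger_gap: 0.006
```

Request:
drive_tool(moves=[[[0, 0, -0.03, 0], [0, 0, -0.03, 0], [0, 0, 0, 0]]])

```text
clock: 6.1
position: [503.6, -12.2, 74.2]
ee_rot: [[0.52, 0.854, 0.001], [0.854, -0.52, -0.001], [0.0, 0.001, -1.0]]
force: [-8.4, 1.9, 23.0]
finger_gap: 0.005
```

Side 2 is at its stop too: z = 74.2 at 23 N. Moving to side 3.

Request:
drive_tool(moves=[[[0, 0, 0.6, 0], [0, 0, 0.4, 1], [-0.1, 0.2, 0, 1], [-0.1, 0.3, 0, 1], [-0.1, 0.3, 0, 1], [-0.1, 0.3, 0, 1], [-0.2, 0.3, 0, 1], [-0.2, 0.3, 0, 1], [-0.16, 0.3, 0, 1], [0, 0, 0, 1]]])

```text
clock: 6.93
position: [464.0, 69.4, 112.2]
ee_rot: [[-0.242, 0.97, -0.001], [0.97, 0.242, 0.0], [0.001, -0.001, -1.0]]
force: [0.9, 0.0, 0.7]
finger_gap: 0.006
```

Request:
drive_tool(moves=[[[0, 0, 0, 1], [0, 0, 0, 1], [0, 0, 0, 1], [0, 0, 0, 1], [0, 0, 0, 1], [0, 0, 0, 1], [0, 0, 0, 1], [0, 0, 0, 1], [0, 0, 0, 1], [0, 0, 0, 0]]])

```text
clock: 7.77
position: [465.3, 67.8, 112.2]
ee_rot: [[-0.856, 0.518, 0.0], [0.518, 0.856, -0.0], [-0.0, 0.0, -1.0]]
force: [-0.1, -0.6, -0.1]
finger_gap: 0.003
```

Run:
```python
from h import *
s=monitor.observe(); print(s['clock'],s['position'],s['force'],s['qpos'])
p=s['position']; C=np.array([528.3,29.3]); ex=np.array([.856,-.5165]); ey=np.array([.5165,.856])
v=p[:2]-C; print('box xy',v@ex,v@ey)
np.savez('pics/w4s.npz',p=p,R=s['ee_rot']); snap('wrist','w4')
e=snap('scene','scene4')
cv2.imwrite('pics/z4.png',cv2.resize(e['image'][165:250,275:370,::-1],None,fx=4,fy=4))
```

```text
7.7667 [465.26676563  67.75223121 112.24612886] [-0.0916389  -0.61295912 -0.11699436] [-6.18598909e+00  2.22362855e+01  9.78400096e+01 -1.81824190e-03
  5.99111887e+01 -6.50159945e+01]
box xy -73.81702604163854 0.35844436186862794
```

View pics/w4.png

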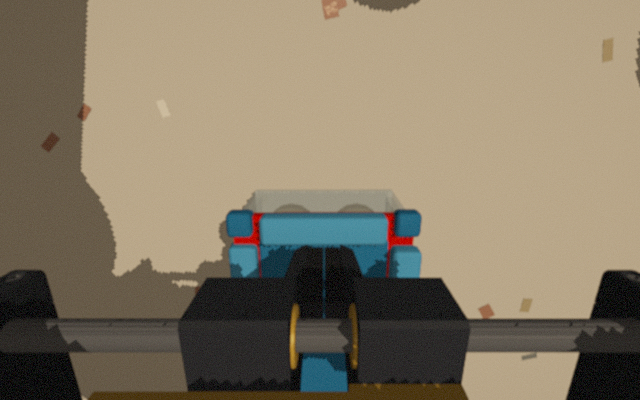

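View pics/z4.png

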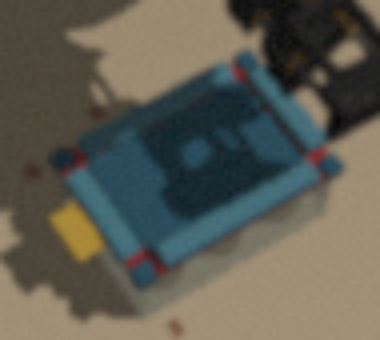

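The box is still in place, with its posts at the same pixels. Side 3 is centred ahead of and below the tip at (323,230), so I'll press.

Request:
drive_tool(moves=[[[0, 0, -0.4, 0], [0, 0, -0.3, 0], [0, 0, -0.06, 0], [0, 0, -0.05, 0], [0, 0, -0.05, 0], [0, 0, -0.05, 0], [0, 0, -0.04, 0], [0, 0, -0.02, 0], [0, 0, 0, 0]]])

```text
clock: 8.62
position: [464.6, 67.8, 74.3]
ee_rot: [[-0.854, 0.521, -0.001], [0.521, 0.854, -0.0], [0.001, -0.001, -1.0]]
force: [-5.9, -1.2, 11.9]
finger_gap: 0.0
```

Request:
drive_tool(moves=[[[0, 0, -0.03, 0], [0, 0, 0, 0]]])

```text
clock: 8.78
position: [464.6, 67.8, 74.2]
ee_rot: [[-0.854, 0.52, -0.0], [0.52, 0.854, -0.0], [-0.0, -0.0, -1.0]]
force: [-9.8, -0.6, 25.7]
finger_gap: 0.001
```

Side 3 is at its stop: z = 74.2 at 26 N. Moving to side 4.

Request:
drive_tool(moves=[[[0, 0, 0.6, 0], [0, 0, 0.4, -1], [0.2, 0, 0, -1], [0.3, 0, 0, -1], [0.3, 0, 0, -1], [0.3, 0, 0, -1], [0.3, 0, 0, -1], [0.3, 0.05, 0, -1], [0.3, 0.04, 0, -1], [0.2, 0, 0, -1]]])

```text
clock: 9.62
position: [554.4, 71.5, 112.6]
ee_rot: [[-0.231, 0.973, 0.001], [0.973, 0.231, -0.0], [-0.0, 0.001, -1.0]]
force: [-0.3, 0.0, 0.5]
finger_gap: 0.006
```

Request:
drive_tool(moves=[[[0, 0, 0, -1], [0, 0, 0, -1], [0, 0, 0, -1], [0, 0, 0, -1], [0, 0, 0, -1], [0, 0, 0, -1], [0, 0, 0, -1], [0, 0, 0, -1], [0, 0, 0, -1], [0, 0, 0, 0]]])

```text
clock: 10.45
position: [553.4, 71.3, 112.6]
ee_rot: [[0.523, 0.852, 0.001], [0.852, -0.523, -0.0], [0.0, 0.001, -1.0]]
force: [-0.1, 0.1, -0.5]
finger_gap: 0.005
```

Run:
```python
from h import *
s=monitor.observe(); print(s['clock'],s['position'],s['force'],s['qpos'])
p=s['position']; C=np.array([528.3,29.3]); ex=np.array([.856,-.5165]); ey=np.array([.5165,.856])
v=p[:2]-C; print('box xy',v@ex,v@ey)
np.savez('pics/w5s.npz',p=p,R=s['ee_rot']); snap('wrist','w5')
```

```text
10.45 [553.39589725  71.34978483 112.56104991] [-0.13365193  0.12365448 -0.53893069] [-4.80995306e+00  2.95574939e+01  8.40097200e+01  3.20701065e-04
  6.63970002e+01  2.67382561e+01]
box xy -0.23662581536855143 48.956646745097956
```

View pics/w5.png

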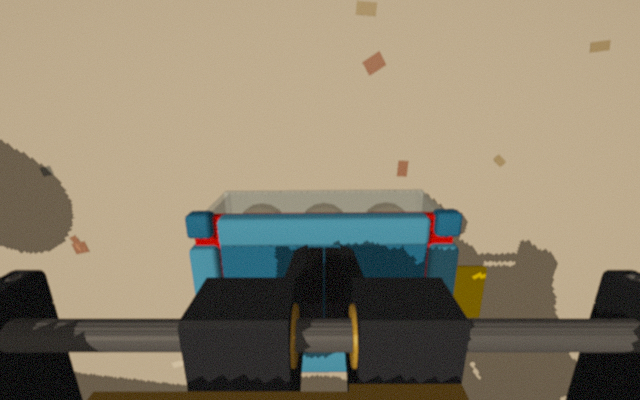

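Side 4 is centred at (323,230), and the tip is over it. I'll press.

Request:
drive_tool(moves=[[[0, 0, -0.4, 0], [0, 0, -0.3, 0], [0, 0, -0.06, 0], [0, 0, -0.05, 0], [0, 0, -0.05, 0], [0, 0, -0.05, 0], [0, 0, -0.04, 0], [0, 0, -0.03, 0], [0, 0, 0, 0]]])

```text
clock: 11.25
position: [552.7, 71.4, 74.3]
ee_rot: [[0.518, 0.855, -0.001], [0.855, -0.518, -0.0], [-0.001, -0.001, -1.0]]
force: [-7.2, -0.2, 10.7]
finger_gap: 0.007
```

Request:
drive_tool(moves=[[[0, 0, -0.03, 0], [0, 0, 0, 0]]])

```text
clock: 11.42
position: [552.7, 71.4, 74.2]
ee_rot: [[0.518, 0.856, 0.0], [0.856, -0.518, -0.0], [-0.0, 0.0, -1.0]]
force: [-11.3, -0.2, 21.1]
finger_gap: 0.007
```

Side 4 is at its stop: z = 74.2 at 21 N. I'll lift clear and check everything.

Request:
drive_tool(moves=[[[0, 0, 0.6, 0], [0, 0, 0.9, 0], [0, 0, 0.9, 0], [0, 0, 0.9, 0], [-0.3, -0.6, 0.7, 0], [-0.4, -0.8, 0, 0], [-0.4, -0.8, 0, 0], [-0.4, -0.6, 0, 0], [0, 0, 0, 0], [0, 0, 0, 0]]])

```text
clock: 12.25
position: [493.0, -41.5, 232.5]
ee_rot: [[0.521, 0.854, 0.001], [0.854, -0.521, -0.0], [0.0, 0.001, -1.0]]
force: [-0.7, -0.3, -0.1]
finger_gap: 0.007
```

Run:
```python
from h import *
s=monitor.observe(); print(s['clock'],s['position'],s['force'])
np.savez('pics/w6s.npz',p=s['position'],R=s['ee_rot']); snap('wrist','w6'); snap('top','top6')
e=snap('scene','scene6')
a=np.load('pics/scene0.npz')['image']
cv2.imwrite('pics/z6.png',np.hstack([cv2.resize(i[165:250,275:370,::-1],None,fx=4,fy=4,interpolation=2) for i in (a,e['image'])]))
```

```text
12.25 [492.98394474 -41.49875697 232.51652217] [-0.66069996 -0.25786907 -0.12719941]
```

View pics/w6.png

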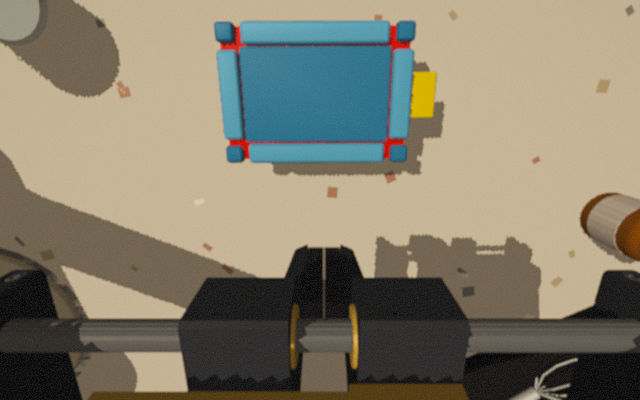

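View pics/z6.png

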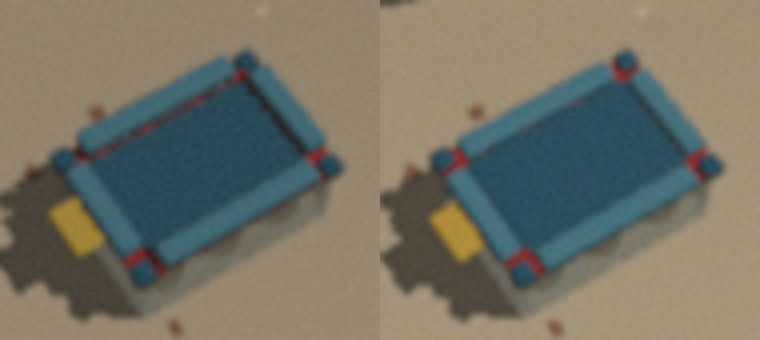

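View pics/scene6.png

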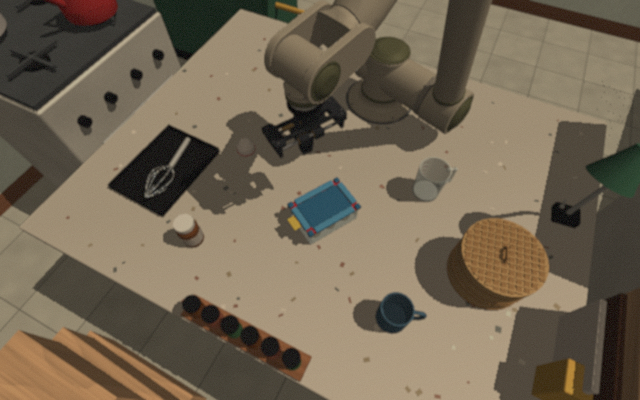

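All four bars now sit flush with the posts. The red and dark gaps along the inner edges are gone, with red left only at the fixed corners. The box posts and the other objects are at the same pixels as at the start, and the arm is clear. I'll hand it in.

Run:
```python
from h import *
print(r.sign_off())
```

```text
the job is handed in; nothing more can be done
None
```

All four sides of the lid are pressed down, in the order asked: tab side, then box -y, -x and +y. I used closed fingertips, and the job took about 12 s of the 48 s allowed.

- **Each side:** the fingertip stopped at z of about 74.2–74.3 mm, against 74 mm given for shut. The upward force then rose to 20–26 N, well above the 7 N at which a side yields, so each was at its bottom stop.
- **Last pictures:** the red gap along the bars' inner edges is gone, and red shows only at the corners beside the posts. I did not look at the seal low from outside each side, so "clicked shut" rests on the stop height and force.
- **Box and surroundings:** by eye, the box corners and the other objects are where they were in the first scene picture. The egg timer was in the arm's shadow but still visible in its place.
- **Side force:** while pressing, the wrist also read 8–11 N sideways, mostly in -x. The box did not visibly move.

No check failed or disagreed.

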